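# Fit the food holder on a vegetable slicer past its spring stop

## Task

The food holder has been set down on the open end of the vegetable slicer's runners, outside the spring stop. With a fingertip press the stop's plate down and, keeping it down, push the holder along the runners past the stop by its side wing; let the stop spring up again behind it, then push the holder on until it sits against the end block and covers the blade. Only press and push: do not lift the holder off its runners, and leave the jars and dishes around it where they are.

Things in the scene. Friction and masses are not known exactly. Their poses are not given: they have to be found in the camera images.
- slicer: Vegetable slicer on its clear catch box, fixed; white frame, steel bed 310 mm long (own y) by 116 wide (x), loop handle at the +y end. Origin on the worktop under the bed's middle, z up. The holder slides to +y on two steel runners (x = -52 and +52 mm, tops at z = 82, y = -154 to +140). The -y end is open. Slanting blade in the bed round y = +98. The spring stop is on the -x side, towards the robot.
- stop (a joint): Spring stop, how far it is pressed down, in m: 0 = up, 0.010 = bottomed. A light spring (about 2 N at rest, 3 N at the bottom) lifts it by itself when let go. Its nose stands in the holder's way when up; pressed by more than 7 mm (8 to 10 is safe) the holder can pass over it, and then itself keeps the nose down until its rear edge has cleared it.
- stop_pad (a point): Middle of the top face of the stop's flat steel press plate; moves with the stop. The plate is 105 mm along the slicer's y (-135 to -30 mm) and 46 mm along x (-120 to -74); its top is 94 mm above the worktop when up, 84 when fully down. A fingertip may slide along the plate while pressing it and run off its +y end.
- nose (a point): Middle of the top of the stop's square steel nose; moves with the stop. 22 mm (x) by 12 mm (y), slicer frame y = -46 to -34 mm; top 80 mm above the worktop when up, 7 mm above the lower edge of the holder's guide lip. Square on both sides: the holder cannot ride over it.
- holder: Grey food holder, a loose carriage of 0.9 kg, 132 (x) by 84 mm (y), 45 high with its hopper and white knob; two lips below it guide it along the near runner. Origin: middle of the underside that rides on the runners; axes as the slicer's. Slicer-frame y: about -112 to -92 mm at the start, -88 when its front edge meets the raised nose, past +8 when the stop can rise behind it, +98 at the end. Takes a few N to push.
- wing (a point): Middle of the rear face (facing -y) of the holder's upright push wing: 10 mm thick, over the press plate, from x = -118 to -66 mm of the slicer and 98 to 128 mm above the worktop (4 mm above the raised plate); 28 mm ahead of the holder's origin in y. Push it to +y. A fingertip on the plate just behind the wing presses the plate and pushes the wing in one movement.
- home (a point): Where the holder's origin is when the holder sits against the white end block (block face at slicer y = +140 mm, top 94 mm above the worktop): slicer frame 0, +98, 82 mm.
- salt_jar: Bystander: a clear square-ish spice jar with a white cap, 47 mm wide, 98 mm tall. Origin: middle of its underside. Leave it alone.
- herb_spice: Bystander: a clear spice jar with a yellow-brown cap, 42 mm wide, 96 mm tall. Origin: middle of its underside. Leave it alone.
- bowl: Bystander: a white bowl, 134 mm wide, 60 mm high. Origin: middle of its underside. Leave it alone.
- steel_cup: Bystander: a small open steel cup, 45 mm wide, 41 mm high, in front of the slicer. Origin: middle of its underside. Leave it alone.
- table_spoon: Bystander: a steel table spoon lying on the worktop, 188 mm long. Origin: middle of its underside. Leave it alone.

How it is judged (in metres and radians):
On the way, in this order (a step that is already met when the one before it is completed fails the run):
1. a finger holds the stop down while the holder is still outside it (value of joint stop above 0.007 m and contact force between the fingers and stop above 0.5 N and y of holder in the frame of slicer below -0.08 m), for 0.1 s.
2. the holder is past the stop and the stop has sprung up behind it (y of holder in the frame of slicer above 0.006 m and value of joint stop below 0.002 m), for 0.1 s.
At the end, for the whole second after the job is handed in: The holder sits on its runners against the end block (within 7 mm), at rest, over the blade, and the stop is sprung up behind it (within 2 mm of fully up) (y of holder in the frame of slicer above 0.091 m and horizontal distance between holder and home below 0.008 m and z of holder in the frame of slicer between 0.078 and 0.086 m and value of joint stop below 0.002 m and linear speed of holder below 0.01 m/s); the robot touches nothing.
It fails at once if the holder is lifted off its runners (more than 8 mm) or tipped (z of holder in the frame of slicer above 0.09 m or angle between holder's own z axis and vertical above 0.2 rad).
It fails at once if a bystander is moved by more than 25 mm (distance of any of salt_jar, herb_spice, bowl, steel_cup, table_spoon from where it was at the start of the episode above 0.025 m).
It also fails if it takes over 35 s, if anything falls off the work surface, if the arm or the gripper's body presses on something with over 40 N, if the wrist force passes 120 N, or if a joint passes its speed limit or range.

## Robot

A 6-joint arm with a two-finger parallel gripper is mounted at the origin on a cart in front of the work surface, level with it; the furniture and walls round the work are solid. World frame = base frame: x ahead of the robot, y to its left, z up, the work surface at z = 0. Lengths are in mm, angles in rad, forces in N, time in s.
With the tool pointing down it reaches from about 275 to 850 mm from the base axis. Payload 5.2 kg.
Tool frame: the origin (TCP) lies between the finger pads; the fingertips stand 8 mm ahead of it and the grasp point (between the pads) lies 11 mm behind it; z points along the fingers, y is the line along which they close (so a half turn about z gives the same grasp; the last joint's range is limited). The gripper opens to 85 mm and grips with 20 to 120 N. Pads are 22 mm wide; open, the fingers measure 114 mm over their backs; the gripper's body (76 mm by 85 mm) begins 54 mm behind the grasp point. The pads swing forward as they close: fully open they stand 13 mm farther back than shut.
Start: joints at [-1.49, 0.259, 1.535, -0, 1.348, -0.203], TCP at [154.024, -527.998, 239.31] pointing down, gripper open.
Joint ranges: [-3.14, 3.14], [-0.91, 2.08], [0.19, 2.58], [-1.22, 4.36], [0.22, 2.71], [-3.12, 3.12]. Speed limits (rad/s): [2.57, 2.57, 3.14, 3.14, 3.14, 3.14].

## Interface

Orientations are given as [roll, pitch, yaw] about the fixed x, y, z axes, in that order (R = Rz(yaw) Ry(pitch) Rx(roll)).
In Python, from workcell import r gives the robot as it stands.
- The arm moves only by the tool jog_arm, never from a script. Its argument "increments" is one flat list of numbers, 7 for each row, row after row: the shift along the tool's x, y, z in cm, then the turn, a rotation vector about the tool's x, y, z in degrees, then the opening, from -1 (shut) to 1 (fully open), so that 0 is half open. A call has 1 to 8 rows; each row shifts and turns the commanded pose from where the row before left it, along the tool's axes as they then stand; what a row does not reach is not made up. A row lasts 1/12 s, in which the tool goes at most 41.7 mm and 7.16 degrees, less where a joint would pass 70% of its speed; a pose out of reach is approached as far as the arm can. A call is refused whole if a number of a shift passes 4.17 or a number of a turn 7.16, either way. A call with a gripper value outside its range is refused whole. The fingers move at their own pace and stop on an object; "grip_force" is the grip in N (left out, the last holds). Time passes only in rows, so rows that do not move let the fingers close. It gives the time, the measured TCP pose, the force, the opening and the grip force at its end, in the units of the state.
- r.get_state(): the state, without advancing time (a new reading comes with each control period).
- r.capture(name): name is "scene" or "top"; returns a dict with "color" (420x560x3 uint8, red, green, blue), "depth" (420x560 float32, mm along the optical axis (not along the pixel's ray), 0 where there is no reading), "fx", "fy", "cx", "cy" (pixels), "R" (3x3) and "t" (3): a world point X has camera coordinates R X + t. Camera axes: x right, y down, z forward; pixel columns grow to the right and rows downward; lengths in mm; the calibration is good to about 2 mm. A picture is of the moment at which its call begins.
- r.job_done(): hands the job in; it is judged then, once.
The state is a dict: "clock": time; "qpos": joint angles; "joint_vel": joint speeds; "joint_efforts": joint torques, N m; "position": TCP position; "ee_rot": TCP orientation; "wrist_force": force on the tool from outside, world axes, zero at the start; "moment": the same for the moment, N m; "width": finger opening in mm; "finger_force": force on a finger pad.
Only numpy, scipy, OpenCV 4.12 (cv2) and the standard library are available. Lean on these libraries where they do the work, as an engineer would, in place of code of your own. Each camera call takes 0.05 s, during which the arm holds its last target. There are 200 camera calls.

## Working session

There is one attempt and no reset: what is moved stays moved. The work goes in short steps, Python scripts to look and compute and a tool call to move; the robot and the scene stay as the last step left them, time stands still between calls to the robot, and variables do not carry over. Pictures are saved under pics/ and viewed, at most 10 in all, crops included, and the job is handed in when it is done.

Besides the shell and the picture viewer there is one more tool, called after ">>>" as name(argument=value, ...), one argument or row to a line, values as JSON. jog_arm: Moves the arm, as the interface text tells. Its arguments: {"type":"object","properties":{"increments":{"type":"array","items":{"type":"number"}},"grip_force":{"type":"number"}},"required":["increments"]}

```bash
mkdir -p pics; ls; python3 - <<'E'
from workcell import r
import cv2,numpy as np
for n in("scene","top"):
    c=r.capture(n); cv2.imwrite(f"pics/{n}0.png",c["color"][...,::-1]); np.savez(f"{n}0.npz",**c)
    print(n,c["fx"],c["cx"],c["cy"],np.round(-c["R"].T@c["t"]),np.round(c["R"],3).tolist())
s=r.get_state();print(s)
E
```

```text
pics
scene 410.608552631016 281.68869525923134 207.82746026332234 [-118.  544.  686.] [[-0.692, -0.722, -0.007], [-0.406, 0.396, -0.824], [0.598, -0.567, -0.567]]
top 499.3915887181762 281.84603172467524 214.62998572089435 [ 431.  -60. 1387.] [[0.01, -1.0, -0.002], [-0.998, -0.01, -0.058], [0.058, 0.003, -0.998]]
{'clock': 0.1, 'qpos': array([-1.48978395e+00,  2.59293157e-01,  1.53594488e+00, -8.52670363e-06,
        1.34803577e+00, -2.02811349e-01]), 'joint_vel': array([-0.0022699 , -0.00090712, -0.00210932, -0.00097777, -0.00196589,
        0.00092667]), 'joint_efforts': array([ 1.86617573e-03, -4.46972001e+01, -2.91248006e+01, -3.54488257e-04,
        6.28824040e-03, -1.86805426e-05]), 'position': array([ 153.99148096, -527.52486637,  238.55697802]), 'ee_rot': array([-3.13994428e+00, -3.30481563e-04,  2.83825344e-01]), 'wrist_force': array([-1.23568394,  0.43367946, -0.43920442]), 'moment': array([0.01032655, 0.02448599, 0.02446753]), 'finger_force': 0.0, 'width': 85.2468945503928}
```

View pics/scene0.png

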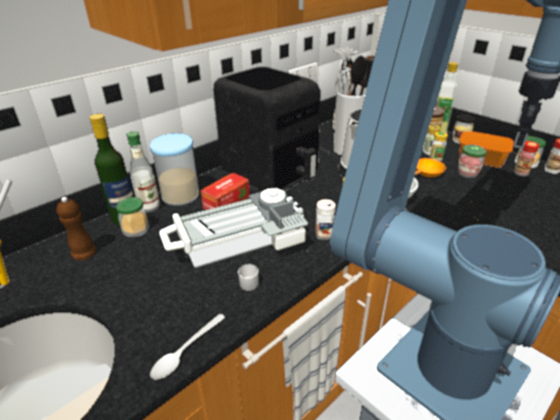

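View pics/top0.png

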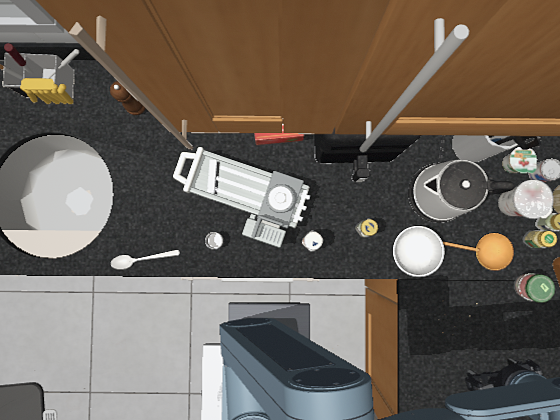

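The top view shows the slicer at about (245,190), its handle at the left (183,172). The holder knob is at (281,198) and the press plate at (265,232). The salt jar is at (312,240) and the steel cup at (213,240). I'll enlarge this area.

```bash
python3 - <<'E'
import cv2,numpy as np
im=cv2.imread("pics/top0.png")[135:265,165:335]
cv2.imwrite("pics/crop0.png",cv2.resize(im,None,fx=4.6,fy=4.6,interpolation=cv2.INTER_CUBIC))
c=np.load("top0.npz");d=c["depth"]
v,u=np.mgrid[135:265,165:335];z=d[135:265,165:335]
P=np.stack([(u-c["cx"])/c["fx"]*z,(v-c["cy"])/c["fy"]*z,z],-1)-c["t"]
W=P@c["R"]
np.save("W.npy",W)
print(np.round(W[::6,::8,2]).astype(int))
E
```

```text
[[  -5   -6  626   -6    3    1   -1    4    2    0    3    4   67   65
    61   61   62   60    3  138  297  303]
 [   2    1  592    4   -5   -1   -2    0   -4    0   -2    0   44   42
    28   15   -1    2   -5  140  282  290]
 [   0   -4    1  552    0   12   -4   -1   -1    1    2    2   -1    0
     8    1    0    0    2  133  227  257]
 [  -4   -2   70   73   94   79   79    1   -2   -5   -1    2   -4   -2
     2    0    0    4    2   96  170  176]
 [  -5    1   75   -5   93   71   69   81   81    1    2   -6   -2    3
     0   -2    0   -2   -3   48   90   84]
 [  -5    2   74   -1   85   69   71   70   68   85   80    0    1    3
     3   -5   -1   -1   -2    3    5   -3]
 [   5    2    4   92   70   67   69   69   68   72   65   80   77   -2
    -2    4    3    0   -4    3    0   -6]
 [  -7   70   77   96   65   68   74   69   67   69 1387   68   68   72
    92   87   85    5    6   -1   -5    4]
 [  -2    0    2   93   65   71   68   73   66   69   69   69   68   94
    90   91   90   93    1    1    1    3]
 [  -5    4    2   84   79   70   71   68   72   69   68   70   6
[... 730 characters left out ...]
 -2   -2]
 [   1   -7    0   -2    1   -3   -2   -1    1    2   90  127   97   93
    91    5   -4    0   66   -2    2   -4]
 [   1   -1    1    3    0   -4    7   30    0    2    0  123   91   93
    95    1   -5    1   97   97   -2   -2]
 [  -1    0    4   -2    2   -2    3   33    0   -1    5   -4   -4   93
    97   -1    1    2   97  102   -3    4]
 [  -4    1   -4   -3   -1    3   -3   -2    2   -2   -3   -6   -1    3
     3   -1    3    0   70    2    4   -3]
 [   9   -4    1    1    4    2   -5    2   -2    3   -2   -5    2    6
     1    0    3    0   -3    3   -1   -3]
 [   0   -3    0    3   -5   -1   -4    5    4   -1   -2   -2   -2    1
     1    3   -5    2   -1    0   -3    2]]
```

View pics/crop0.png

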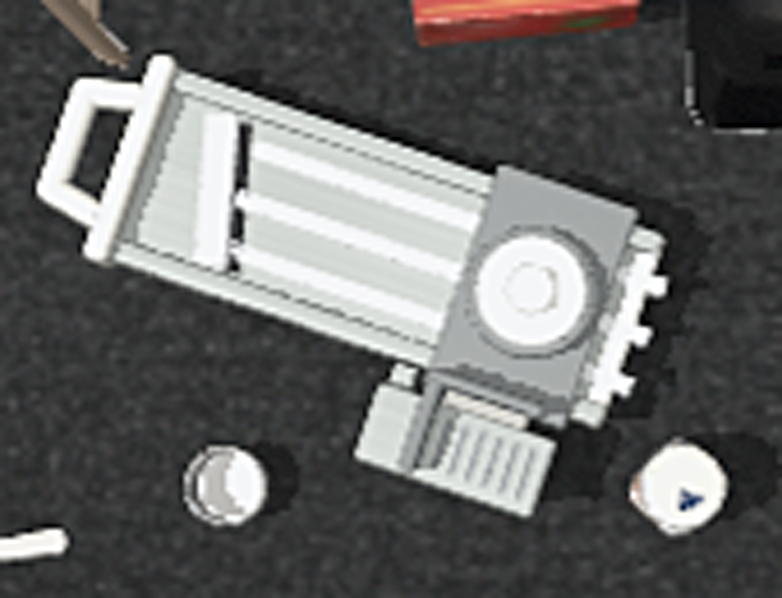

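The crop shows the plate corners at about (357,457), (531,516) and (560,440). The end block ends are at (148,60)-(175,62) and (88,255)-(112,262). The holder corners are at (497,168), (637,212) and (430,372). The wing is at (425,425).

```bash
cat > h.py <<'E'
import numpy as np
def ray(c,u,v,z):
    C=-c["R"].T@c["t"]; d=c["R"].T@np.array([(u-c["cx"])/c["fx"],(v-c["cy"])/c["fy"],1.])
    return (C+d*(z-C[2])/d[2])[:2]
E
python3 - <<'E'
from h import *
from scipy.optimize import least_squares
c=dict(np.load("top0.npz"))
f=lambda x,y,z:ray(c,(x+.5)/4.6+164.5,(y+.5)/4.6+134.5,z)
# slicer x,y (nan=unknown), crop px, z
n=np.nan
D=[(-120,-30,357,457,94),(-120,-135,531,516,94),(-74,-135,560,440,94),
(66,n,497,168,92),(66,n,637,212,92),(n,140,175,64,94),(n,140,115,258,94)]
W=np.array([f(*d[2:]) for d in D]);S=np.array([d[:2] for d in D])
print(W.round(1))
def loc(p,W):
    a=p[0];return (W-p[1:])@np.array([[np.cos(a),-np.sin(a)],[np.sin(a),np.cos(a)]])
res=lambda p:np.nan_to_num(loc(p,W)-S).ravel()
s=least_squares(res,[-.3,600,30],loss="soft_l1",f_scale=3,x_scale=[.01,1,1]);p=s.x
print(p,res(p).reshape(-1,2).round(1));np.save("p.npy",p)
for nm,q in dict(hfrontfar=(497,168,92),hrearfar=(637,212,92),wing_l=(402,470,128),wing_top=(428,374,128),wing_r=(415,474,128),salt=(680,487,98),cup=(226,487,41),knob=(530,290,127)).items(): print(nm,f(*q).round(),loc(p,f(*q)).round(1))
Wp=np.load("W.npy").reshape(-1,3);L=loc(p,Wp[:,:2])
m=(abs(L[:,0]+97)<60)&(abs(L[:,1]+80)<80)&(Wp[:,2]>112)&(L[:,0]<-62);print("wing pts",L[m].min(0),L[m].max(0),np.median(Wp[m,2]))
m=(Wp[:,2]>84)&(Wp[:,2]<100)&(L[:,0]<-76)&(L[:,1]<0);print("plate",L[m].min(0),L[m].max(0),np.median(Wp[m,2]))
# cabinet underside near
d=c["depth"];v,u=np.mgrid[:420,:560];P=(np.stack([(u-c["cx"])/c["fx"]*d,(v-c["cy"])/c["fy"]*d,d],-1)-c["t"])@c["R"]
m=(P[...,2]>300)&(P[...,2]<1200)&(d>0)&(u>150)&(u<400)&(v<200);print("cab",P[m].min(0),np.percentile(P[m],5,axis=0))
E
```

```text
[[ 454.9   46. ]
 [ 422.7  -52.3]
 [ 465.5  -68.2]
 [ 619.7  -31. ]
 [ 595.3 -110.7]
 [ 677.2  152.7]
 [ 566.1  184.5]]
[-3.15699732e-01  5.76584063e+02  3.75757467e+01] [[ 1.7  0.2]
 [ 1.6  1.8]
 [ 1.3 -0. ]
 [-3.7  0. ]
 [-2.2  0. ]
 [ 0.   0.6]
 [ 0.  -3.6]]
hfrontfar [620. -31.] [ 62.3 -51.8]
hrearfar [ 595. -111.] [  63.8 -135.1]
wing_l [447.  18.] [-116.9  -58.3]
wing_top [500.   5.] [-62.5 -54.9]
wing_r [445.  11.] [-116.7  -65.8]
salt [ 440. -136.] [ -76.3 -207.2]
cup [438. 127.] [-159.8   41.6]
knob [547. -51.] [ -0.6 -93.1]
wing pts [-117.41794389 -138.01260231] [-62.0403941  -53.72979334] 128.73279235863134
plate [-119.32056436 -228.61589214] [-76.12507157 -27.14668242] 93.63174459385448
cab [ 590.0798095  -311.63933096  300.06940533] [ 630.19044169 -190.14693771  543.8375401 ]
```

>>> jog_arm(
  increments=[2.7, -2.5, 0, 0, 0, 0, -1, 2.7, -2.5, 0, 0, 0, 0, -1, 2.7, -2.5, 0, 0, 0, 0, -1, 2.7, -2.5, 0, 0, 0, 0, -1, 2.7, -2.5, 0, 0, 0, 0, -1, 2.7, -2.5, 0, 0, 0, 0, -1, 2.7, -2.5, 0, 0, 0, 0, -1, 2.7, -2.5, 0, 0, 0, 0, -1],
)

```text
clock: 0.77
position: [305.7, -273.7, 239.1]
ee_rot: [-3.141, -0.0, 0.283]
wrist_force: [0.8, -0.1, -0.7]
width: 0.2
finger_force: 0.0
```

>>> jog_arm(
  increments=[2.7, -2.5, 0, 0, 0, 0, -1, 2.7, -2.5, 0, 0, 0, 0, -1, 2.7, -2.5, 0, 0, 0, 0, -1, 2.7, -2.5, 0, 0, 0, 0, -1, 2.7, -2.5, 0, 0, 0, 0, -1, 2.7, -2.5, 0, 0, 0, 0, -1, 2.7, -2.5, 0, 0, 0, 0, -1, 2.7, -2.5, 0, 0, 0, 0, -1],
)

```text
clock: 1.43
position: [457.1, -21.1, 239.1]
ee_rot: [-3.142, 0.0, 0.284]
wrist_force: [1.6, -0.4, -0.4]
width: -0.0
finger_force: 0.0
```

>>> jog_arm(
  increments=[0, 0, 0, 0, 0, -6.95, -1, 0, 0, 0, 0, 0, -6.95, -1, 0, 0, 0, 0, 0, -6.95, -1, 0, 0, 0, 0, 0, -6.95, -1, 0, 0, 0, 0, 0, -6.95, -1, 0, 0, 0, 0, 0, -6.95, -1, 0, 0, 0, 0, 0, -6.95, -1, 0, 0, 0, 0, 0, -6.95, -1],
)

```text
clock: 2.1
position: [456.4, -22.9, 238.9]
ee_rot: [-3.141, 0.0, 1.26]
wrist_force: [0.7, -0.2, 0.5]
width: 0.1
finger_force: 0.0
```

>>> jog_arm(
  increments=[0.3, 0.2, 3, 0, 0, 0, -1, 0, 0, 3, 0, 0, 0, -1, 0, 0, 3, 0, 0, 0, -1, 0, 0, 2, 0, 0, 0, -1, 0, 0, 1, 0, 0, 0, -1, 0, 0, 0, 0, 0, 0, -1],
)

```text
clock: 2.6
position: [457.3, -20.2, 116.6]
ee_rot: [-3.135, 0.0, 1.254]
wrist_force: [-0.7, -0.5, 0.2]
width: 0.5
finger_force: 0.0
```

```bash
python3 - <<'E'
from workcell import r
import cv2,numpy as np
a=[]
for n,(x,y) in dict(scene=(140,150),top=(180,150)).items():
    c=r.capture(n); a.append(cv2.resize(c["color"][y:y+140,x:x+190,::-1],None,fx=2.1*2,fy=4,interpolation=cv2.INTER_CUBIC))
    cv2.imwrite(f"pics/{n}1.png",a[-1])
E
```

```text
(no output)
```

View pics/scene1.png

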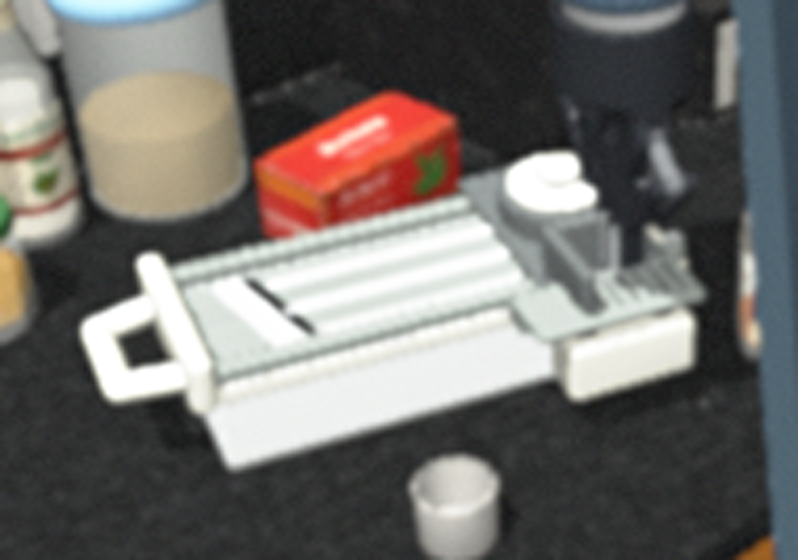

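The picture shows the closed fingertip at about (632,258), just above the plate and behind the wing at (600,265). Now I press.

>>> jog_arm(
  increments=[0, 0, 0.6, 0, 0, 0, -1, 0, 0, 0.5, 0, 0, 0, -1, 0, 0, 0.5, 0, 0, 0, -1, 0, 0, 0.2, 0, 0, 0, -1, 0, 0, 0, 0, 0, 0, -1],
)

```text
clock: 3.12
position: [459.5, -20.8, 101.1]
ee_rot: [-3.141, -0.0, 1.254]
wrist_force: [-1.0, 0.5, 1.0]
width: 0.1
finger_force: 0.7
```

>>> jog_arm(
  increments=[0, 0, 0.3, 0, 0, 0, -1, 0, 0, 0.2, 0, 0, 0, -1, 0, 0, 0, 0, 0, 0, -1],
)

```text
clock: 3.37
position: [459.8, -20.9, 96.2]
ee_rot: [3.141, -0.0, 1.254]
wrist_force: [-0.3, 0.3, 2.8]
width: -0.1
finger_force: 1.0
```

>>> jog_arm(
  increments=[0, 0, 0.2, 0, 0, 0, -1, 0, 0, 0.1, 0, 0, 0, -1, 0, 0, 0, 0, 0, 0, -1],
)

```text
clock: 3.62
position: [459.8, -20.9, 93.3]
ee_rot: [3.141, -0.0, 1.254]
wrist_force: [-0.3, 0.1, 2.7]
width: 0.0
finger_force: 1.1
```

>>> jog_arm(
  increments=[0, 0, 0.1, 0, 0, 0, -1, 0, 0, 0, 0, 0, 0, -1, 0, 0, 0, 0, 0, 0, -1],
)

```text
clock: 3.87
position: [459.8, -20.8, 92.4]
ee_rot: [3.141, -0.0, 1.254]
wrist_force: [1.7, -0.2, 2.5]
width: 0.2
finger_force: 1.2
```

>>> jog_arm(
  increments=[0, 0, 0.07, 0, 0, 0, -1, 0, 0, 0, 0, 0, 0, -1, 0, 0, 0, 0, 0, 0, -1],
)

```text
clock: 4.12
position: [459.8, -20.9, 92.0]
ee_rot: [3.141, 0.0, 1.254]
wrist_force: [0.0, -0.7, 5.4]
width: -0.2
finger_force: 2.6
```

>>> jog_arm(
  increments=[0.5, 0, 0, 0, 0, 0, -1, 0.5, 0, 0, 0, 0, 0, -1, 0.5, 0, 0, 0, 0, 0, -1, 0.4, 0, 0, 0, 0, 0, -1, 0.4, 0, 0, 0, 0, 0, -1, 0.4, 0, 0, 0, 0, 0, -1],
)

```text
clock: 4.62
position: [467.9, 4.0, 92.0]
ee_rot: [3.141, 0.002, 1.255]
wrist_force: [-1.7, -5.6, 6.5]
width: 0.1
finger_force: 2.8
```

>>> jog_arm(
  increments=[0.5, 0, 0, 0, 0, 0, -1, 0.5, 0, 0, 0, 0, 0, -1, 0.5, 0, 0, 0, 0, 0, -1, 0.5, 0, 0, 0, 0, 0, -1, 0.5, 0, 0, 0, 0, 0, -1, 0.5, 0, 0, 0, 0, 0, -1],
)

```text
clock: 5.12
position: [477.3, 32.4, 92.0]
ee_rot: [3.141, 0.002, 1.255]
wrist_force: [-0.6, -5.1, 6.1]
width: -0.1
finger_force: 2.8
```

>>> jog_arm(
  increments=[0.5, 0, 0, 0, 0, 0, -1, 0.5, 0, 0, 0, 0, 0, -1, 0.5, 0, 0, 0, 0, 0, -1, 0.5, 0, 0, 0, 0, 0, -1, 0.5, 0, 0, 0, 0, 0, -1, 0.5, 0, 0, 0, 0, 0, -1, 0.5, 0, 0, 0, 0, 0, -1],
)

```text
clock: 5.7
position: [488.0, 66.9, 91.3]
ee_rot: [-3.141, 0.0, 1.254]
wrist_force: [-1.2, -3.7, 0.9]
width: -0.0
finger_force: 0.0
```

>>> jog_arm(
  increments=[0.1, 0, -0.6, 0, 0, 0, -1, 0.3, 0, -0.6, 0, 0, 0, -1, 0.5, 0, -0.4, 0, 0, 0, -1, 0.6, 0, 0, 0, 0, 0, -1, 0.6, 0, 0, 0, 0, 0, -1, 0.6, 0, 0, 0, 0, 0, -1, 0.6, 0, 0, 0, 0, 0, -1, 0.6, 0, 0, 0, 0, 0, -1],
)

```text
clock: 6.37
position: [500.8, 104.2, 107.6]
ee_rot: [3.141, -0.0, 1.254]
wrist_force: [0.0, -3.5, 0.7]
width: -0.2
finger_force: 1.6
```

>>> jog_arm(
  increments=[0.7, 0, 0, 0, 0, 0, -1, 0.7, 0, 0, 0, 0, 0, -1, 0.7, 0, 0, 0, 0, 0, -1, 0.7, 0, 0, 0, 0, 0, -1, 0.7, 0, 0, 0, 0, 0, -1, 0.6, 0, 0, 0, 0, 0, -1, 0.5, 0, 0, 0, 0, 0, -1, 0.4, 0, 0, 0, 0, 0, -1],
)

```text
clock: 7.03
position: [516.0, 151.9, 107.5]
ee_rot: [-3.141, 0.0, 1.255]
wrist_force: [0.1, -2.7, 0.4]
width: 0.0
finger_force: 1.4
```

>>> jog_arm(
  increments=[0.4, 0, 0, 0, 0, 0, -1, 0.4, 0, 0, 0, 0, 0, -1, 0.4, 0, 0, 0, 0, 0, -1, 0.3, 0, 0, 0, 0, 0, -1, 0.3, 0, 0, 0, 0, 0, -1, 0.2, 0, 0, 0, 0, 0, -1, 0, 0, 0, 0, 0, 0, -1],
)

```text
clock: 7.62
position: [522.1, 170.8, 107.6]
ee_rot: [-3.141, -0.001, 1.254]
wrist_force: [-0.1, -0.2, 0.3]
width: 0.1
finger_force: 0.1
```

>>> jog_arm(
  increments=[0.2, 0, 0, 0, 0, 0, -1, 0.1, 0, 0, 0, 0, 0, -1, 0, 0, 0, 0, 0, 0, -1],
)

```text
clock: 7.87
position: [523.0, 173.2, 107.6]
ee_rot: [-3.141, -0.0, 1.254]
wrist_force: [-0.4, -2.5, 0.3]
width: 0.2
finger_force: 0.9
```

>>> jog_arm(
  increments=[0.1, 0, 0, 0, 0, 0, -1, 0.1, 0, 0, 0, 0, 0, -1, 0, 0, 0, 0, 0, 0, -1],
)

```text
clock: 8.12
position: [523.6, 175.1, 107.6]
ee_rot: [-3.141, 0.0, 1.254]
wrist_force: [-0.3, -2.4, -0.8]
width: -0.1
finger_force: 1.3
```

>>> jog_arm(
  increments=[0.1, 0, 0, 0, 0, 0, -1, 0.1, 0, 0, 0, 0, 0, -1, 0, 0, 0, 0, 0, 0, -1],
)

```text
clock: 8.37
position: [524.3, 177.0, 107.6]
ee_rot: [-3.141, -0.0, 1.254]
wrist_force: [-0.9, -3.0, -0.1]
width: 0.2
finger_force: 1.3
```

>>> jog_arm(
  increments=[0.1, 0, 0, 0, 0, 0, -1, 0.1, 0, 0, 0, 0, 0, -1, 0, 0, 0, 0, 0, 0, -1],
)

```text
clock: 8.62
position: [524.9, 178.9, 107.6]
ee_rot: [-3.141, -0.0, 1.254]
wrist_force: [-1.5, -2.5, 0.9]
width: -0.5
finger_force: 1.3
```

>>> jog_arm(
  increments=[0.1, 0, 0, 0, 0, 0, -1, 0, 0, 0, 0, 0, 0, -1],
)

```text
clock: 8.78
position: [524.9, 179.1, 107.6]
ee_rot: [-3.141, 0.002, 1.254]
wrist_force: [-2.7, -5.6, 1.4]
width: -0.0
finger_force: 3.2
```

>>> jog_arm(
  increments=[0.1, 0, 0, 0, 0, 0, -1, 0, 0, 0, 0, 0, 0, -1],
)

```text
clock: 8.95
position: [525.0, 179.2, 107.6]
ee_rot: [-3.141, 0.003, 1.255]
wrist_force: [-3.2, -8.5, 2.3]
width: 0.0
finger_force: 4.8
```

>>> jog_arm(
  increments=[-0.5, 0, 0, 0, 0, 0, -1, -1, 0, 0, 0, 0, 0, -1, -1, -0.5, 0, 0, 0, 0, -1, 0, -1, -2, 0, 0, 0, -1, 0, -2, -3, 0, 0, 0, -1, 0, -3, -3, 0, 0, 0, -1, 0, -3, -3, 0, 0, 0, -1, 0, -3, 0, 0, 0, 0, -1],
)

```text
clock: 9.62
position: [401.7, 196.1, 221.8]
ee_rot: [3.133, -0.006, 1.253]
wrist_force: [0.2, 0.2, 0.7]
width: -0.2
finger_force: 0.0
```

```bash
python3 - <<'E'
from workcell import r
import cv2,numpy as np
c=r.capture("top"); cv2.imwrite("pics/top2.png",cv2.resize(c["color"][135:265,165:335,::-1],None,fx=4.6,fy=4.6,interpolation=cv2.INTER_CUBIC))
c=r.capture("scene"); cv2.imwrite("pics/scene2.png",cv2.resize(c["color"][150:290,140:330,::-1],None,fx=4.2,fy=4.2,interpolation=cv2.INTER_CUBIC))
E
```

```text
(no output)
```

View pics/top2.png

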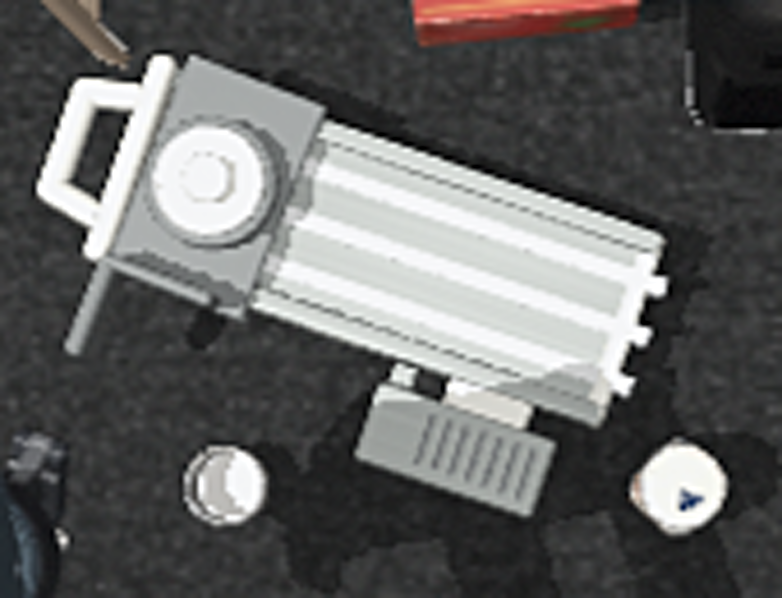

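View pics/scene2.png

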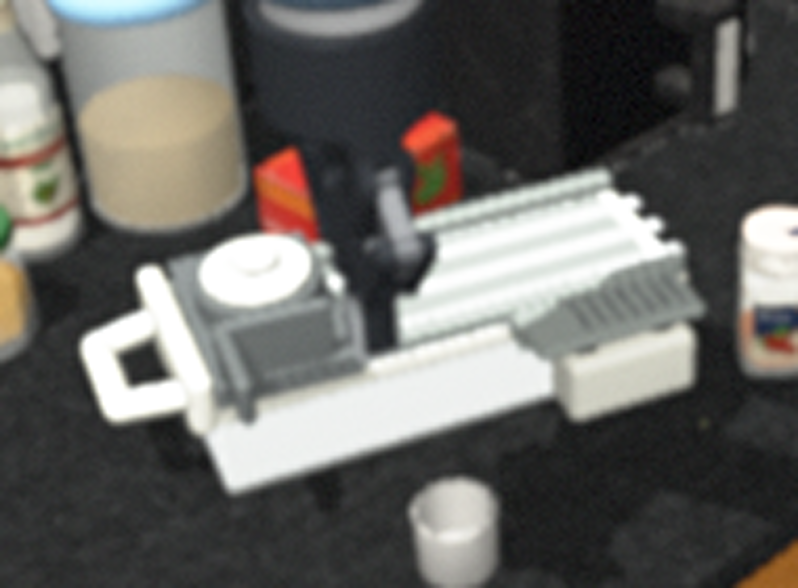

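The holder sits at the end block, with its left edge running from (188,57) to (108,255). It may have a slight yaw gap at the far side. The plate is up and the bystanders are unmoved. I'll measure the holder and stop before handing in.

```bash
python3 - <<'E'
from workcell import r
from h import *
c=r.capture("top");p=np.load("p.npy")
a=p[0];M=np.array([[np.cos(a),-np.sin(a)],[np.sin(a),np.cos(a)]])
f=lambda x,y,z:((ray(c,(x+.5)/4.6+164.5,(y+.5)/4.6+134.5,z)-p[1:])@M).round(1)
for q in [(207,176,127),(188,57,92),(108,255,92),(326,107,92),(240,318,92),(175,64,94),(115,258,94)]:print(q,f(*q))
d=c["depth"];v,u=np.mgrid[:420,:560];P=((np.stack([(u-c["cx"])/c["fx"]*d,(v-c["cy"])/c["fy"]*d,d],-1)-c["t"])@c["R"])
L=(P[...,:2]-p[1:])@M
m=(abs(L[...,0]+97)<15)&(abs(L[...,1]+82)<42);print("plate z",np.median(P[m][:,2]),"now; before:")
c0=np.load("top0.npz")["depth"];print(np.median((d-c0)[m]))
E
```

```text
(207, 176, 127) [ 2.3 96.2]
(188, 57, 92) [ 66.4 135.4]
(108, 255, 92) [-55.2 141.2]
(326, 107, 92) [64.3 51.5]
(240, 318, 92) [-65.1  58.6]
(175, 64, 94) [ 59.9 140.6]
(115, 258, 94) [-55.6 136.4]
plate z 93.81231194180867 now; before:
0.61816406
```

```bash
python3 -c "
from workcell import r
print(r.get_state()['clock'],r.job_done())"
```

```text
the job is handed in; nothing more can be done
9.7667 None
```

I pushed the holder past the pressed stop and against the end block, where it measures y ≈ 96 mm with a slight skew. The stop is back up, the jars and dishes look unmoved, and I handed the job in at 9.8 s; no verdict came back.

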